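# Set the inclined focus knob and run its lock ring tight

## Task

On the inspection stand, turn the black focus knob until its white line points at the yellow index tab and let it go; then run the brass lock ring above it clockwise until it bears tight on the knob, leaving the white line still at the yellow tab. Do not disturb the specimen on the stage or knock the vial and the objective can beside the stand.

Things in the scene. Friction and masses are not known exactly. Their poses are not given: they have to be found in the camera images.
- stand: White and grey inspection stand, base plate 170 x 240 mm, front to the robot; origin under the base near the knob's housing. The 92 mm square housing has a dial plate with knob and lock ring on its inclined face. At the left a column 227 mm high carries a camera head over the specimen stage; the head rises 3 mm per rad of the knob.
- dial_centre (a point): Middle of the upper face of the fixed round aluminium dial plate, 90 mm across. Its z is the axis on which knob and lock ring turn, leaning 29 deg from vertical toward the stand's front (the robot's side); x points up the slope. Heights given for knob, ring and stud are along this z from this point. Clockwise means seen from above the knob, looking down the axis.
- knob: Black ribbed focus knob, 56 mm across, from height 1 to 21 mm over the dial plate; z is the axis, origin 4 mm under dial_centre. Turns both ways (stops about 3 rad either side of straight up the slope), stays where it is left, needs about 0.35 N m. The lock ring above rides round with it. A threaded stud 14 mm thick on its top reaches height 44 mm.
- knob_line (a point): Outer end of the white radial line on the knob's top, 28 mm from the axis, height 21 mm; the line runs on down the knob's side. x points outward along the line. At the start it stands 1.0 to 2.6 rad anticlockwise of the yellow tab.
- index_tab (a point): Middle of the top of the yellow index tab (12 mm radial, 7 mm wide, 1.6 mm thick), flat on the dial plate 38 mm from the axis, within 0.4 rad of straight up the slope. It does not move. x points outward, y along the rim. The line is at the tab when knob_line has y within 3.5 mm of 0 here, on the tab's side of the axis.
- ring_face (a point): Centre of the underside of the brass lock ring, on the axis. The ring sinks 1.4 mm per rad of clockwise turn; this point does not turn with it. At the start height 23.4 to 24.5 mm: 1.7 to 2.5 rad still to turn (a gap of 2.4 to 3.5 mm to the knob). Tight: height 21 mm, underside on the knob's top.
- ring_top (a point): Centre of the top of the brass lock ring (34 mm across, 16 mm high, ribbed), on the stud. It runs free at about 0.04 N m and stops dead when it bears on the knob. Forced on with more than about 0.35 N m it drags the knob round with it; the knob may then be turned back, and the ring stays tight.
- specimen: Green round resin mount, 30 mm across, 18 mm high, loose on the stage under the camera at the left of the stand; origin at the centre of its underside.
- vial: Small glass vial with a blue cap, 22 mm across, 47 mm high, loose at the right of the stand; origin at the centre of its underside.
- can: Black objective can, 37 mm across, 59 mm high, loose at the right of the stand, behind the vial; origin at the centre of its underside.

How it is judged:
By the outcome, as a careful person would: the job done as asked, in the order asked, and still so for the second after the job is handed in, with the robot touching nothing.
It also fails if it takes over 67 s, if anything falls off the work surface, if the arm or the gripper's body presses on something with over 40 N, if the wrist force passes 120 N, or if a joint passes its speed limit or range.

## Robot

A 6-joint arm with a two-finger parallel gripper is mounted at the origin on a cart in front of the work surface, level with it; the furniture and walls round the work are solid. World frame = base frame: x ahead of the robot, y to its left, z up, the work surface at z = 0. Lengths are in m, angles in rad, forces in N, time in s.
With the tool pointing down it reaches from about 0.375 to 0.9 m from the base axis. Payload 3.1 kg.
Tool frame: the origin (TCP) lies on the centre line of the jaws, within the pads' length; the fingertips stand 25 mm ahead of it and the grasp point (between the pads) lies 6 mm ahead of it (manip.tip_extent is the distance from the TCP to the fingertips, in m); z points along the fingers, y is the line along which they close (so a half turn about z gives the same grasp; the last joint's range is limited). The gripper opens to 85 mm and grips with 20 to 120 N. Pads are 22 mm wide; open, the fingers measure 114 mm over their backs; the gripper's body (76 mm by 85 mm) begins 54 mm behind the grasp point. The pads swing forward as they close: fully open they stand 13 mm farther back than shut.
Start: joints at [1.137, 0.527, 1.433, -0, 1.181, -0.178], TCP at [0.157, 0.605, 0.256] pointing down, gripper open.
Joint ranges: [-3.08, 3.08], [-0.75, 2.2], [0.22, 2.44], [-1.43, 4.57], [0, 2.65], [-2.85, 2.85]. Speed limits (rad/s): [2.79, 2.79, 3.14, 3.14, 3.14, 3.14].

## Interface

Orientations are given as a unit quaternion [x, y, z, w].
In Python, from station import readout, imaging, order, manip gives the robot as it stands.
- The arm moves only by the tool move_arm, never from a script. Its argument "rows" is a list of rows, each a list of 7 numbers: the turn, a rotation vector about the tool's x, y, z in degrees, then the shift along the tool's x, y, z in mm, then the closure, from 0 (fully open) to 1 (shut). A call has 1 to 12 rows; each row is the pose to reach, as a shift and turn from the pose commanded when the call began, along the tool's axes at that moment; what a row does not reach only later rows make up. A row lasts 1/12 s, in which the tool goes at most 41.7 mm and 7.16 degrees, less where a joint would pass 70% of its speed; a pose out of reach is approached as far as the arm can. A call with a gripper value outside its range is refused whole. The fingers move at their own pace and stop on an object; "squeeze" is the grip in N (left out, the last holds). Time passes only in rows, so rows that repeat a pose let the fingers close. It gives the time, the measured TCP pose, the force, the opening and the grip force at its end, in the units of the state.
- readout.sense(): the state, without advancing time (a new reading comes with each control period).
- imaging.snapshot(name): name is "scene" or "top"; returns a dict with "img" (420x560x3 uint8, red, green, blue), "z_map" (420x560 float32, m along the optical axis (not along the pixel's ray), 0 where there is no reading), "fovy" (degrees; the focal length in pixels is half the picture's height over the tangent of half this angle, whatever the lens; pixels are square), "cx", "cy" (the principal point, pixels), "rvec" (rotation vector, rad) and "tvec" (3), from world to camera coordinates, as OpenCV has them. Camera axes: x right, y down, z forward; pixel columns grow to the right and rows downward; lengths in m; the calibration is good to about 2 mm. A picture is of the moment at which its call begins.
- order.sign_off(): hands the job in; it is judged then, once.
The state is a dict: "t": time; "q": joint angles; "qd": joint speeds; "tau": joint torques, N m; "tcp_pos": TCP position; "tool_rot": TCP orientation; "force": force on the tool from outside, world axes, zero at the start; "ft_torque": the same for the moment, N m; "finger_gap": opening from 0.0 (shut) to 1.0 (fully open); "gripper_force": force on a finger pad.
Only numpy, scipy, OpenCV 4.12 (cv2) and the standard library are available. Lean on these libraries where they do the work, as an engineer would, in place of code of your own. Each camera call takes 0.05 s, during which the arm holds its last target. There are 200 camera calls.

## Working session

There is one attempt and no reset: what is moved stays moved. The work goes in short steps, Python scripts to look and compute and a tool call to move; the robot and the scene stay as the last step left them, time stands still between calls to the robot, and variables do not carry over. Pictures are saved under pics/ and viewed, at most 10 in all, crops included, and the job is handed in when it is done.

Besides the shell and the picture viewer there is one more tool, called after ">>>" as a command line: name --pt "numbers of a row" for each row, then --argument value for the rest. move_arm: Moves the arm, as the interface text tells. Its arguments: {"type":"object","properties":{"rows":{"type":"array"},"squeeze":{"type":"number"}},"required":["rows"]}

```bash
ls; mkdir -p pics; python3 - <<'E'
from station import readout, imaging, manip
import cv2,pickle
s=readout.sense(); print({k:s[k] for k in('t','tcp_pos','tool_rot','force','finger_gap')}, [x for x in dir(manip) if x[0]!='_'])
for n in('scene','top'):
    d=imaging.snapshot(n); pickle.dump(d,open(n+'.pkl','wb')); cv2.imwrite(f'pics/{n}0.png',d['img'][...,::-1]); print(n,d['fovy'],d['cx'],d['cy'],d['rvec'],d['tvec'])
E
```

```text
pics
{'t': 0.0, 'tcp_pos': array([0.15721587, 0.60423101, 0.25535008]), 'tool_rot': array([ 1.27034694e-01,  9.91897690e-01, -1.02804168e-03, -3.19702393e-04]), 'force': array([0.31789074, 0.52847478, 0.47947558]), 'finger_gap': 0.9975800635122114} ['PlanningError', 'tip_extent']
scene 47.2844933193794 278.63414516973137 204.17481481314812 [ 0.92069972 -2.10148223  1.39440221] [0.42939099 0.25468331 0.50370827]
top 43.83308726337366 282.95425525919205 213.5916950964014 [ 2.18693933 -2.17002193  0.0765612 ] [0.05402331 0.59225648 0.97471909]
```

View pics/scene0.png

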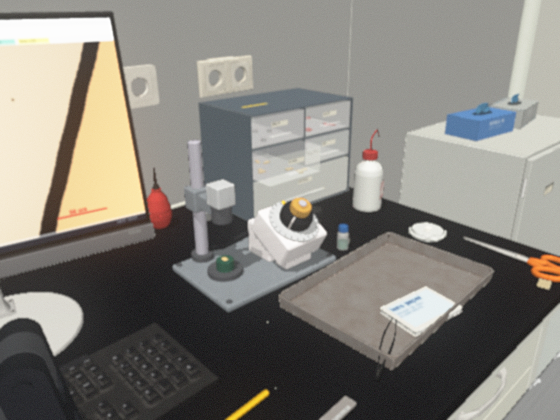

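View pics/top0.png

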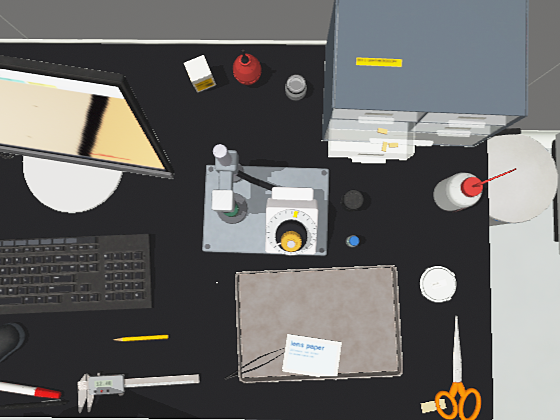

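```bash
cat > h.py <<'E'
import numpy as np,cv2,pickle
from scipy.spatial.transform import Rotation as R
def cam(d):
    f=d['img'].shape[0]/2/np.tan(np.radians(d['fovy'])/2)
    return np.array([[f,0,d['cx']],[0,f,d['cy']],[0,0,1]]),R.from_rotvec(np.ravel(d['rvec'])).as_matrix(),np.ravel(d['tvec'])
def cloud(d):
    K,Rm,t=cam(d);z=d['z_map'];v,u=np.mgrid[:z.shape[0],:z.shape[1]]
    c=np.dstack([(u-K[0,2])/K[0,0]*z,(v-K[1,2])/K[1,1]*z,z])
    return (c-t)@Rm
def proj(d,P):
    K,Rm,t=cam(d);c=np.atleast_2d(P)@Rm.T+t;return (c@K.T)[:,:2]/c[:,2:]
def load(n): return pickle.load(open(n+'.pkl','rb'))
E
python3 - <<'E'
from h import *
d=load('top');C=cloud(d)
np.set_printoptions(precision=4,suppress=True)
for n,(u,v) in dict(base_fl=(209,246),base_fr=(322,250),base_br=(324,173),tab=(295,214),ringtop=(291,241),house_b=(292,194),vial=(352,241),can=(353,200),spec=(233,212),head=(222,200),col=(220,151),table=(180,280),cabfront=(370,150)).items(): print(n,C[v,u])
a=d['img'][185:260,255:335];t=load('scene')['img'][185:275,240:335]
f=lambda x:cv2.resize(x,(395,500) if 0 else (400,int(400*x.shape[0]/x.shape[1])),interpolation=cv2.INTER_CUBIC)
A,B=f(a),f(t);m=max(len(A),len(B));p=lambda x:cv2.copyMakeBorder(x,0,m-len(x),0,0,0)
cv2.imwrite('pics/crop0.png',np.hstack([p(A),p(B)])[...,::-1])
E
```

```text
base_fl [0.529  0.2008 0.011 ]
base_fr [ 0.5231 -0.0168  0.0127]
base_br [ 0.6722 -0.0204  0.0132]
tab [0.5844 0.037  0.112 ]
ringtop [0.5369 0.0438 0.1304]
house_b [0.6236 0.0421 0.075 ]
vial [ 0.5399 -0.0701  0.0471]
can [ 0.615  -0.0704  0.0608]
spec [0.5926 0.1522 0.0425]
head [0.6016 0.1569 0.1736]
col [0.6717 0.1545 0.227 ]
table [0.463  0.2572 0.001 ]
cabfront [ 0.7012 -0.0964  0.0965]
```

View pics/crop0.png

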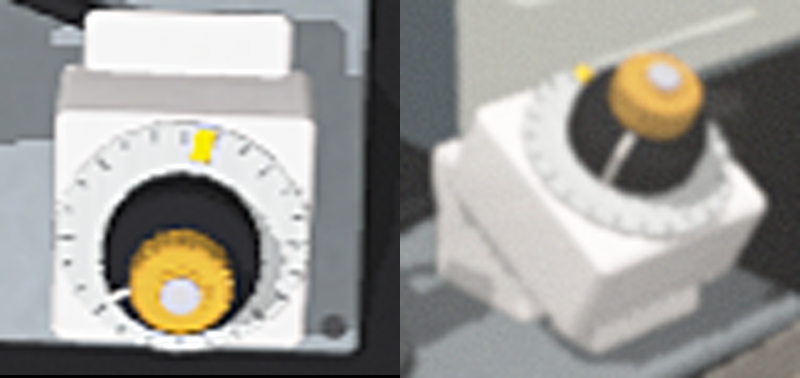

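```bash
cat > fit.py <<'E'
from h import *
np.set_printoptions(precision=4,suppress=True)
def fit(d,st=(291,244)):
    C=cloud(d);im=d['img'].astype(int)
    sat=im.max(2)-im.min(2)
    m=np.zeros(sat.shape,bool);m[200:252,266:318]=1
    m&=(sat<40)&(im.min(2)>130)
    P=C[m];P=P[np.isfinite(P).all(1)]
    # slope face of housing/plate: RANSAC
    rng=np.random.default_rng(0);best=0
    for _ in range(800):
        a=P[rng.choice(len(P),3,False)];n=np.cross(a[1]-a[0],a[2]-a[0]);l=np.linalg.norm(n)
        if l<1e-6: continue
        n/=l*np.sign(n[2]);
        if abs(np.degrees(np.arccos(n[2]))-29)>5: continue
        k=abs((P-a[0])@n)<.0015
        if k.sum()>best:best=k.sum();K=k
    Q=P[K];c=Q.mean(0);n=np.linalg.svd(Q-c)[2][2];n*=np.sign(n[2])
    return C,c,n,best
if __name__=='__main__':
    d=load('top');C,c,n,b=fit(d)
    print('plane',c,n,b,'tilt',np.degrees(np.arccos(n[2])),'yaw',np.degrees(np.arctan2(n[1],-n[0])))
    S=[C[v,u] for v in(243,244,245) for u in(290,291,292)];print('stud h',[(round((s-c)@n,4)) for s in S])
    print(np.array(S))
    im=d['img'].astype(int);y=(im[...,0]>190)&(im[...,1]>170)&(im[...,2]<90);y[:205]=0;y[225:]=0;y[:,:280]=0;y[:,310:]=0
    T=C[y];print('tab',len(T),T.mean(0),(T-c)@n)
    print('tabpx',np.argwhere(y).mean(0))
    # knob top line: light px amid black
    for v in range(240,248): print(v,[tuple(im[v,u]) for u in range(274,283)])
E
python3 fit.py
```

```text
plane [0.5606 0.0448 0.0959] [-0.4855  0.0145  0.8741] 601 tilt 29.056595905118893 yaw 1.7053039159635877
stud h [np.float64(0.0454), np.float64(0.0458), np.float64(0.0426), np.float64(0.0435), np.float64(0.0441), np.float64(0.0444), np.float64(0.0431), np.float64(0.0441), np.float64(0.0451)]
[[0.5335 0.0455 0.1327]
 [0.5335 0.0438 0.1332]
 [0.5335 0.0421 0.1297]
 [0.5318 0.0454 0.1296]
 [0.5318 0.0437 0.1304]
 [0.5318 0.0421 0.1308]
 [0.5302 0.0454 0.1283]
 [0.5301 0.0437 0.1294]
 [0.5301 0.042  0.1306]]
tab 19 [0.585  0.0369 0.1113] [ 0.0001  0.0024  0.0013  0.0011  0.0008 -0.0006 -0.0006  0.0006  0.0041
  0.0035  0.0024  0.0033  0.003   0.0009  0.0018  0.0008  0.0026  0.0001
  0.0002]
tabpx [213.6842 295.0526]
240 [(np.int64(246), np.int64(248), np.int64(248)), (np.int64(185), np.int64(188), np.int64(187)), (np.int64(14), np.int64(14), np.int64(17)), (np.int64(40), np.int64(39), np.int64(43)), (np.int64(44), np.int64(43), np.int64(49)), (np.int64(36), np.int64(39), np.int64(48)), (np.int64(49), np.int64(46), np.int64(50)), (np.int64(182), np.int64(139), np.int64(57)), (np.int64(23
[... 2264 characters left out ...]
4(215)), (np.int64(246), np.int64(248), np.int64(248)), (np.int64(206), np.int64(211), np.int64(210)), (np.int64(87), np.int64(89), np.int64(91)), (np.int64(13), np.int64(17), np.int64(29)), (np.int64(74), np.int64(62), np.int64(49)), (np.int64(208), np.int64(155), np.int64(63))]
247 [(np.int64(158), np.int64(160), np.int64(162)), (np.int64(221), np.int64(222), np.int64(223)), (np.int64(239), np.int64(240), np.int64(240)), (np.int64(241), np.int64(242), np.int64(242)), (np.int64(250), np.int64(252), np.int64(251)), (np.int64(194), np.int64(197), np.int64(199)), (np.int64(40), np.int64(42), np.int64(48)), (np.int64(16), np.int64(20), np.int64(33)), (np.int64(100), np.int64(78), np.int64(48))]
```

```bash
cat > g.py <<'E'
from h import *
from scipy.optimize import least_squares
np.set_printoptions(precision=4,suppress=True)
n=np.array([-.4855,.0145,.8741]);n/=np.linalg.norm(n)
ux=np.array([0,0,1])-n[2]*n;ux/=np.linalg.norm(ux);uy=np.cross(n,ux)
def ray(d,px,c,h):  # pixel -> point at height h over dial plane, in dial coords
    K,Rm,t=cam(d);o=-Rm.T@t;r=Rm.T@np.linalg.inv(K)@[px[0],px[1],1]
    P=o+r*(((c+h*n-o)@n)/(r@n));return P,np.array([(P-c)@ux,(P-c)@uy])
def brass(d,box):
    im=d['img'].astype(int);m=(im[...,0]-im[...,2]>70);k=np.zeros_like(m);u0,v0,u1,v1=box;k[v0:v1,u0:u1]=m[v0:v1,u0:u1];return k
def black(d,box,thr=75):
    im=d['img'];k=np.zeros(im.shape[:2],bool);u0,v0,u1,v1=box;k[v0:v1,u0:u1]=(im.max(2)<thr)[v0:v1,u0:u1];return k
E
python3 - <<'E'
from g import *
from fit import fit
c0=np.array([.5532,.0432,.0921])
th=np.linspace(0,2*np.pi,90)
def silh(d,c,r,h0,h1):
    pts=np.vstack([c+h*n+r*(np.cos(th)[:,None]*ux+np.sin(th)[:,None]*uy) for h in(h0,h1)])
    hull=cv2.convexHull(proj(d,pts).astype(np.float32));M=cv2.moments(hull);return np.array([M['m10']/M['m00'],M['m01']/M['m00']])
for nm,box in(('top',(275,225,310,256)),('scene',(285,190,318,222))):
    d=load(nm);m=brass(d,box).astype(np.uint8)
    cs=cv2.findContours(m,0,1)[0];cc=max(cs,key=cv2.contourArea);hull=cv2.convexHull(cc);M=cv2.moments(hull)
    obs=np.array([M['m10']/M['m00'],M['m01']/M['m00']])
    s=least_squares(lambda p:silh(d,c0+p[0]*ux+p[1]*uy,.017,.024,.040)-obs,[0,0],diff_step=1e-3,x_scale=.01)
    print(nm,obs,'area',cv2.contourArea(hull),'offset ux,uy mm',s.x*1e3, 'stud px',proj(d,c0+.044*n))
d=load('top');im=d['img'].astype(int)
y=(im[...,0]>190)&(im[...,1]>170)&(im[...,2]<90);y[:205]=0;y[225:]=0;y[:,:280]=0;y[:,310:]=0
v,u=np.argwhere(y).mean(0);P,q=ray(d,(u,v),c0,.0016);print('tab top',q,np.hypot(*q),np.arctan2(q[1],q[0]))
for px,h in(((279,243),.021),((277,244),.021),((277,244.2),.018)): P,q=ray(d,px,c0,h);print('line',q,np.hypot(*q),np.arctan2(q[1],q[0]))
d=load('scene');im=d['img'].astype(int)
for off in ((240,185),):
  s=400/95
  y=(im[...,0]>180)&(im[...,1]>150)&(im[...,2]<90);y[:198]=0;y[212:]=0;y[:,:270]=0;y[:,285:]=0
  if y.any():
    v,u=np.argwhere(y).mean(0);P,q=ray(d,(u,v),c0,.0016);print('tab scene',u,v,q,np.hypot(*q),np.arctan2(q[1],q[0]))
  for a,h in(((631,138),.021),((621,158),.021),((606,180),.001)):
    px=(240+(a[0]-400)/s,185+a[1]/s);P,q=ray(d,px,c0,h);print('line scene',q,np.hypot(*q),np.arctan2(q[1],q[0]))
# tool target
z=-n;
from station import readout
S=readout.sense();R0=R.from_quat(S['tool_rot']);print(ux,uy)
E
```

```text
top [290.746  241.0773] area 323.5 offset ux,uy mm [-0.6639  0.4487] stud px [[290.9459 243.9906]]
scene [300.29   206.9393] area 307.5 offset ux,uy mm [-0.5837 -2.7127] stud px [[301.3785 202.2277]]
tab top [ 0.0374 -0.0054] 0.037793253038119 -0.14223516632374172
line [-0.0111  0.0207] 0.023519851323614054 2.063993689120634
line [-0.0133  0.0242] 0.02755891190283448 2.072688341375055
line [-0.0152  0.0242] 0.028616501236863642 2.132823186530556
tab scene 283.6666666666667 202.33333333333334 [ 0.0375 -0.0079] 0.038322603033017 -0.2088758334520458
line scene [-0.0103  0.0123] 0.016064895444876045 2.265662548660087
line scene [-0.0171  0.023 ] 0.02866752237374308 2.2093664654998113
line scene [-0.013   0.0189] 0.022946040154545808 2.1727457493711793
[ 0.8737 -0.0261  0.4857] [0.0299 0.9996 0.    ]
```

```bash
cat > tgt.py <<'E'
from g import *
from station import readout
C=np.array([.5527,.0422,.0918])
def go(h,a,dx=0,dy=0,q=True):
    "h: TCP height over dial along axis; a: tool y angle from ux toward uy"
    s=readout.sense();R0=R.from_quat(s['tool_rot']);z=-n
    y=np.cos(a)*ux+np.sin(a)*uy;Rt=R.from_matrix(np.c_[np.cross(y,z),y,z])
    p=C+h*n+dx*ux+dy*uy
    print('row',np.round((R0.inv()*Rt).as_rotvec(degrees=True),1),np.round(R0.inv().apply(p-s['tcp_pos'])*1e3,1),'target',p)
def where():
    s=readout.sense();M=R.from_quat(s['tool_rot']).as_matrix();e=s['tcp_pos']-C
    print('t',round(s['t'],2),'h',e@n*1e3,'off',e@ux*1e3,e@uy*1e3,'a',np.arctan2(M[:,1]@uy,M[:,1]@ux),'tilt err deg',np.degrees(np.arccos(min(1,-M[:,2]@n))),'q',s['q'])
    T=s['ft_torque'];print('F dial',s['force']@np.c_[ux,uy,n],'T',T@np.c_[ux,uy,n],'gap',s['finger_gap'],s['gripper_force'])
E
python3 -c "
from tgt import *
where();go(.09,1.15)"
```

```text
t 0.1 h 343.1766327400881 off -280.6843281430099 550.0125676069098 a 1.3743023402750074 tilt err deg 29.103876138319897 q [ 1.1375  0.5284  1.4338 -0.      1.1814 -0.1785]
F dial [ 0.1337 -0.4958  0.1836] T [-0.0118  0.0311  0.0082] gap 1.002117591111636 0.0
row [ -9.3 -27.6  11. ] [-481.8 -453.8   85.7] target [0.509  0.0435 0.1705]
```

>>> move_arm --pt "-9.3 -27.6 11 -482 -454 86 0" --pt "-9.3 -27.6 11 -482 -454 86 0" --pt "-9.3 -27.6 11 -482 -454 86 0" --pt "-9.3 -27.6 11 -482 -454 86 0" --pt "-9.3 -27.6 11 -482 -454 86 0" --pt "-9.3 -27.6 11 -482 -454 86 0" --pt "-9.3 -27.6 11 -482 -454 86 0" --pt "-9.3 -27.6 11 -482 -454 86 0" --pt "-9.3 -27.6 11 -482 -454 86 0" --pt "-9.3 -27.6 11 -482 -454 86 0" --pt "-9.3 -27.6 11 -482 -454 86 0" --pt "-9.3 -27.6 11 -482 -454 86 0" --squeeze 60

```text
t: 1.1
tcp_pos: [0.42, 0.1859, 0.1921]
tool_rot: [0.216, 0.944, 0.049, 0.246]
force: [1.3, 0.8, 0.5]
finger_gap: 1.0
gripper_force: 0.0
```

```bash
python3 -c "
from tgt import *
where();go(.09,1.15)"
```

```text
t 1.1 h 154.1584534180323 off -71.00535886572533 139.6498018200392 a 1.1499004391413736 tilt err deg 0.0887479235294414 q [ 0.2538  0.3729  2.2068 -1.0871  0.1525  0.1819]
F dial [ 1.3795  0.8228 -0.2402] T [0.0413 0.2377 0.0552] gap 0.9996778035693117 0.0
row [ 0.1 -0.  -0. ] [-121.9  -98.5   64. ] target [0.509  0.0435 0.1705]
```

>>> move_arm --pt "0 0 0 -122 -98 64 0" --pt "0 0 0 -122 -98 64 0" --pt "0 0 0 -122 -98 64 0" --pt "0 0 0 -122 -98 64 0" --pt "0 0 0 -122 -98 64 0" --pt "0 0 0 -122 -98 64 0"

```text
t: 1.6
tcp_pos: [0.5109, 0.0546, 0.1637]
tool_rot: [0.223, 0.94, 0.031, 0.255]
force: [0.3, 0.8, 0.0]
finger_gap: 0.998
gripper_force: 0.0
```

```bash
python3 -c "
from tgt import *
where();go(.05,1.15);go(.03,1.15)"
```

```text
t 1.6 h 83.27606844686193 off -1.922783061180268 11.127649172641407 a 1.1443592999231966 tilt err deg 2.4161803880378843 q [-0.1112  0.4789  2.1423 -0.518   0.0006 -0.6976]
F dial [ 0.2329  0.8114 -0.1278] T [ 0.0381  0.2439 -0.0132] gap 0.998186004640196 0.0
row [-1.9  1.5 -0.3] [-5.4 -8.3 33.7] target [0.5284 0.0429 0.1355]
row [-1.9  1.5 -0.3] [-4.9 -7.6 53.7] target [0.5381 0.0426 0.118 ]
```

```bash
cat > kin.py <<'E'
from h import *
from scipy.optimize import least_squares
def fk(q,p=None):
    A=R.from_euler('z',q[0]);B=A*R.from_euler('y',q[1]);F=A*R.from_euler('y',q[1]+q[2])
    T=F*R.from_euler('z',q[3])*R.from_euler('y',q[4])*R.from_euler('z',q[5]+np.pi/2)
    if p is None: return T
    z0,L1,b,L2,L3,x0=p
    return T,A.apply([x0,0,z0])+B.apply([0,0,L1])+F.apply([b,0,L2])+T.apply([0,0,L3])
D=[([1.1375,.5284,1.4338,0,1.1814,-.1785],[.15721587,.60423101,.25535],[1.27034694e-01,9.91897690e-01,-1.02804168e-03,-3.19702393e-04]),
([.2538,.3729,2.2068,-1.0871,.1525,.1819],[.42,.1859,.1921],[.216,.944,.049,.246]),
([-.1112,.4789,2.1423,-.518,.0006,-.6976],[.5109,.0546,.1637],[.223,.94,.031,.255])]
E
python3 - <<'E'
from kin import *
np.set_printoptions(precision=3,suppress=True)
for q,p,r in D: print((fk(q).inv()*R.from_quat(r)).as_rotvec(degrees=True))
pr=np.array([.3,.35,0,.35,.2,0])
f=lambda v:np.r_[np.concatenate([fk(q,v)[1]-p for q,p,r in D])/.0005,(v-pr)/.1]
s=least_squares(f,pr);print(s.x,s.fun[:9]*.5)
E
```

```text
[ 0.008  0.001 -0.002]
[ 0.051  0.002 -0.043]
[ 0.006  0.004 -0.037]
[-1.043  0.536 -0.247 -0.148 -0.55   0.386] [ 100.76   -46.586   -0.116    1.402   -0.17     2.122  -13.635 -109.96
   -1.973]
```

```bash
cat >> kin.py <<'E'
def fk2(q,v):
    T,P=fk(q,v[:6]);return T,P+R.from_euler('z',q[0]).apply([0,v[6],0])
pr=np.array([.3,.35,0,.35,.2,0,.11]);sc=np.array([.1,.1,.03,.1,.1,.003,.1])
v=least_squares(lambda v:np.r_[np.concatenate([fk2(q,v)[1]-p for q,p,r in D])/.0003,(v-pr)/sc],pr)
if __name__=='__main__': print(v.x,v.fun[:9]*.3,v.fun[9:])
v=v.x
def ik(Tt,pt,q0):
    lo=[-3.08,-.75,.22,-1.43,0,-2.85];hi=[3.08,2.2,2.44,4.57,2.65,2.85]
    f=lambda q:np.r_[(fk2(q,v)[1]-pt)*10,(fk2(q,v)[0].inv()*Tt).as_rotvec()]
    s=least_squares(f,np.clip(q0,np.array(lo)+.001,np.array(hi)-.001),bounds=(lo,hi));return s.x,np.abs(s.fun).max()
E
python3 - <<'E'
import runpy;runpy.run_path('kin.py',run_name='__main__')
from kin import *; from tgt import *
np.set_printoptions(precision=3,suppress=True)
for h in(.09,.05,.03):
  for a in(1.15,1.15-np.pi,-1.08,0):
    y=np.cos(a)*ux+np.sin(a)*uy;T=R.from_matrix(np.c_[np.cross(y,-n),y,-n])
    for q4 in(0.,3.1):
      best=min((ik(T,C+h*n,[-.1,.6,2,q4,.1,q6]) for q6 in(-2.,-1,0,1,2)),key=lambda s:s[1]);print(h,round(a,2),best)
E
```

```text
[2.73493582e-01 5.87925715e-01 1.13918864e-01 3.91265134e-01
 2.71301945e-01 3.10421351e-04 1.11007210e-01] [-0.00511695 -0.01363923  0.01755959 -0.01997852  0.02818989 -0.02413359
  0.02007162 -0.03366492  0.00681256] [-0.26506418  2.37925715  3.79729546  0.41265134  0.71301945  0.10347378
  0.0100721 ]
0.09 1.15 (array([-0.171,  0.456,  2.143,  1.041,  0.079, -2.313]), np.float64(2.4598378889351125e-15))
0.09 1.15 (array([-0.171,  0.456,  2.143,  1.041,  0.079, -2.313]), np.float64(8.435613318980018e-13))
0.09 -1.99 (array([-0.171,  0.456,  2.143,  1.041,  0.079,  0.829]), np.float64(2.220446049250313e-14))
0.09 -1.99 (array([-0.171,  0.456,  2.143,  1.041,  0.079,  0.829]), np.float64(3.3306690738754696e-15))
0.09 -1.08 (array([-0.171,  0.456,  2.143,  1.041,  0.079, -0.083]), np.float64(4.637956685371591e-13))
0.09 -1.08 (array([-0.171,  0.456,  2.143,  1.041,  0.079, -0.083]), np.float64(1.3877787807814457e-15))
0.09 0 (array([-0.171,  0.456,  2.143,  1.041,  0.079, -1.163]), np.float64(1.1925876952645353e-12))
0.09 0 (array([-0.171,  0.456,  2.143,  1.041,  0.079, -1.163]), np.
[... 979 characters left out ...]
61,  0.602,  2.107,  2.411,  0.095,  2.605]), np.float64(2.220446049250313e-15))
0.03 -1.99 (array([-0.161,  0.602,  2.107,  2.411,  0.095, -0.536]), np.float64(1.5265566588595902e-15))
0.03 -1.99 (array([-0.161,  0.602,  2.107,  2.411,  0.095, -0.536]), np.float64(1.1102230246251565e-15))
0.03 -1.08 (array([-0.161,  0.602,  2.107,  2.411,  0.095, -1.448]), np.float64(3.3306690738754696e-15))
0.03 -1.08 (array([-0.161,  0.602,  2.107,  2.411,  0.095, -1.448]), np.float64(7.632783294297951e-15))
0.03 0 (array([-0.161,  0.602,  2.107,  2.411,  0.095, -2.528]), np.float64(2.220446049250313e-15))
0.03 0 (array([-0.161,  0.602,  2.107,  2.411,  0.095, -2.528]), np.float64(1.5265566588595902e-15))
```

```bash
python3 -c "
from tgt import *
go(.09,-.4)"
```

```text
row [-0.3  2.7 88.5] [-6.5 -9.5 -6.2] target [0.509  0.0435 0.1705]
```

>>> move_arm --pt "-0.3 2.7 88.5 -6.5 -9.5 -6.2 0" --pt "-0.3 2.7 88.5 -6.5 -9.5 -6.2 0" --pt "-0.3 2.7 88.5 -6.5 -9.5 -6.2 0" --pt "-0.3 2.7 88.5 -6.5 -9.5 -6.2 0" --pt "-0.3 2.7 88.5 -6.5 -9.5 -6.2 0" --pt "-0.3 2.7 88.5 -6.5 -9.5 -6.2 0" --pt "-0.3 2.7 88.5 -6.5 -9.5 -6.2 0" --pt "-0.3 2.7 88.5 -6.5 -9.5 -6.2 0" --pt "-0.3 2.7 88.5 -6.5 -9.5 -6.2 0" --pt "-0.3 2.7 88.5 -6.5 -9.5 -6.2 0" --pt "-0.3 2.7 88.5 -6.5 -9.5 -6.2 0" --pt "-0.3 2.7 88.5 -6.5 -9.5 -6.2 0"

```text
t: 2.6
tcp_pos: [0.5048, 0.0475, 0.1707]
tool_rot: [0.763, 0.597, 0.19, 0.16]
force: [-0.9, 0.1, 0.0]
finger_gap: 1.0
gripper_force: 0.0
```

```bash
python3 -c "
from tgt import *
where();go(.09,-.4);go(.055,-.4);go(.03,-.4)"
```

```text
t 2.6 h 92.34487304220607 off -3.6721797684511683 3.8894252101171745 a -0.21342279308544335 tilt err deg 0.3987633702104269 q [-0.1593  0.4513  2.1469  0.913   0.0744 -0.8119]
F dial [-0.7374  0.1005  0.4464] T [-0.0248  0.2528 -0.0025] gap 1.0001037461440272 0.0
row [-0.3  0.3 10.7] [-3.   4.4  2.3] target [0.509  0.0435 0.1705]
row [-0.3  0.3 10.7] [-2.9  4.6 37.3] target [0.526  0.043  0.1399]
row [-0.3  0.3 10.7] [-2.7  4.7 62.3] target [0.5381 0.0426 0.118 ]
```

>>> move_arm --pt "-0.3 0.3 7 -3 4.4 2.3 0" --pt "-0.3 0.3 10.7 -3 4.4 2.3 0" --pt "-0.3 0.3 10.7 -3 4.4 8 0" --pt "-0.3 0.3 10.7 -3 4.4 14 0" --pt "-0.3 0.3 10.7 -3 4.5 20 0" --pt "-0.3 0.3 10.7 -3 4.5 26 0" --pt "-0.3 0.3 10.7 -3 4.6 32 0" --pt "-0.3 0.3 10.7 -2.9 4.6 37.3 0" --pt "-0.3 0.3 10.7 -2.9 4.6 37.3 0" --pt "-0.3 0.3 10.7 -2.9 4.6 37.3 0" --pt "-0.3 0.3 10.7 -2.9 4.6 37.3 0"

```text
t: 3.52
tcp_pos: [0.5258, 0.043, 0.14]
tool_rot: [0.813, 0.525, 0.207, 0.142]
force: [-0.4, -0.5, -0.2]
finger_gap: 1.002
gripper_force: 0.0
```

```bash
python3 - <<'E'
from tgt import *
where();go(.03,-.4)
from station import imaging
d=imaging.snapshot('scene');pickle.dump(d,open('s1.pkl','wb'))
e=imaging.snapshot('top')
f=lambda x:cv2.resize(x,(400,400),interpolation=cv2.INTER_CUBIC)
cv2.imwrite('pics/c1.png',np.hstack([f(d['img'][160:270,240:350]),f(e['img'][180:280,240:340])])[...,::-1])
E
```

```text
t 3.52 h 55.22969267691215 off -0.09070576099363743 -0.03772473613599306 a -0.3937140280675328 tilt err deg 0.013767312157314584 q [-0.165   0.5417  2.125   1.9829  0.0714 -1.7085]
F dial [-0.42   -0.5026 -0.0286] T [-0.0102  0.2115  0.0007] gap 1.0016513932522055 0.0
row [ 0.  -0.   0.4] [ 0.1  0.1 25.2] target [0.5381 0.0426 0.118 ]
```

View pics/c1.png

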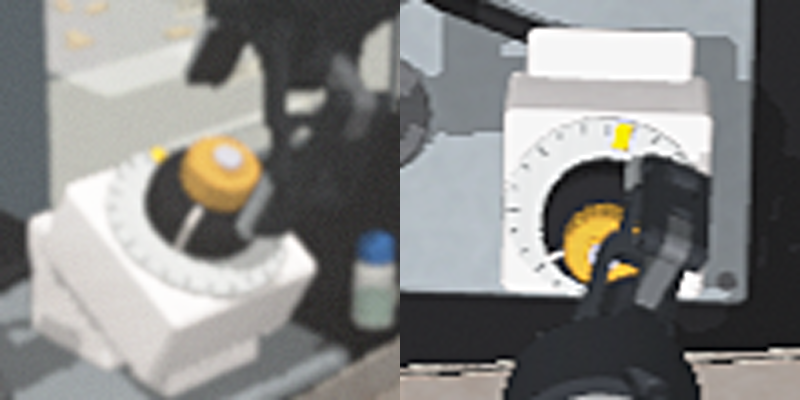

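```bash
python3 - <<'E'
from tgt import *
d=load('s1');K,Rm,t=cam(d);print('cam at',-Rm.T@t)
for h in(.043,.03):
  for s in(1,-1):
    a=-.394;P=C+h*n+s*.0425*(np.cos(a)*ux+np.sin(a)*uy);p=proj(d,P)[0];print(h,s,P,(p-[240,160])*400/110)
    e=load('top');p=proj(e,P)[0];print('  top',(p-[240,180])*4+[400,0])
E
```

```text
cam at [0.0168 0.5619 0.4324]
0.043 1 [0.5656 0.0255 0.1484] [200.4069  87.9648]
  top [648.6979 174.3411]
0.043 -1 [0.498  0.0602 0.1103] [250.834  227.4501]
  top [565.1532 334.8082]
0.03 1 [0.5719 0.0253 0.1371] [191.2466 107.0426]
  top [648.4183 161.001 ]
0.03 -1 [0.5043 0.06   0.099 ] [240.4709 246.2454]
  top [565.962  319.8785]
```

>>> move_arm --pt "0 0 0 0 0 7 0" --pt "0 0 0 0 0 14 0" --pt "0 0 0 0 0 21 0" --pt "0 0 0 0 0 28 0" --pt "0 0 0 0 0 28 0" --pt "0 0 0 0 0 28 0"

```text
t: 4.12
tcp_pos: [0.5395, 0.0425, 0.1156]
tool_rot: [0.813, 0.525, 0.207, 0.142]
force: [0.5, 1.6, 0.7]
finger_gap: 0.998
gripper_force: 0.0
```

>>> move_arm --pt "0 0 0 0 0 0 0.2" --pt "0 0 0 0 0 0 0.25" --pt "0 0 0 0 0 0 0.3" --pt "0 0 0 0 0 0 0.35" --pt "0 0 0 0 0 0 0.4" --squeeze 25

```text
t: 4.53
tcp_pos: [0.5385, 0.0428, 0.1158]
tool_rot: [0.813, 0.525, 0.206, 0.142]
force: [-2.9, 0.2, 5.0]
finger_gap: 0.637
gripper_force: 25.2
```

```bash
python3 - <<'E'
from tgt import *
where()
from station import imaging
d=imaging.snapshot('scene');pickle.dump(d,open('s2.pkl','wb'))
e=imaging.snapshot('top')
f=lambda x:cv2.resize(x,(400,400),interpolation=cv2.INTER_CUBIC)
cv2.imwrite('pics/c2.png',np.hstack([f(d['img'][160:270,240:350]),f(e['img'][180:280,240:340])])[...,::-1])
E
```

```text
t 4.53 h 27.90528176247886 off -0.7172625856957305 0.1579921083767197 a -0.3941100564339449 tilt err deg 0.01920745565723081 q [-0.1602  0.6071  2.1069  2.446   0.0985 -2.1684]
F dial [-0.0859  0.1284  5.7257] T [ 0.1445  0.4272 -0.0927] gap 0.637485716299744 25.202732988400385
```

View pics/c2.png

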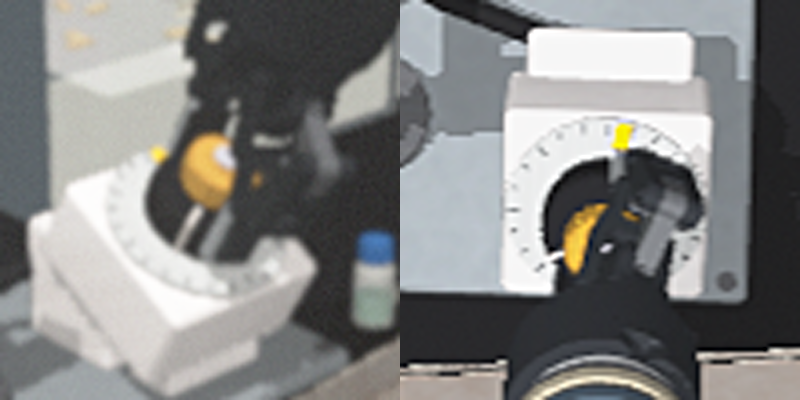

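>>> move_arm --pt "0 0 0 0 0 0 0.5" --pt "0 0 6 0 0 0 0.5" --pt "0 0 12 0 0 0 0.5" --pt "0 0 18 0 0 0 0.5" --pt "0 0 24 0 0 0 0.5" --pt "0 0 30 0 0 0 0.5" --pt "0 0 36 0 0 0 0.5" --pt "0 0 42 0 0 0 0.5" --pt "0 0 48 0 0 0 0.5" --pt "0 0 54 0 0 0 0.5" --pt "0 0 60 0 0 0 0.5" --pt "0 0 64 0 0 0 0.5" --squeeze 60

```text
t: 5.63
tcp_pos: [0.5382, 0.043, 0.116]
tool_rot: [0.968, 0.014, 0.25, 0.011]
force: [-6.0, 1.0, 7.8]
finger_gap: 0.624
gripper_force: 60.8
```

```bash
python3 -c "
from tgt import *
where()"
```

```text
t 5.63 h 28.20423623395982 off -0.9283038079325582 0.3276881171339611 a -1.512623777262288 tilt err deg 0.03290174025864842 q [-0.1599  0.6065  2.1075  2.4447  0.0982 -1.0483]
F dial [-1.4803  0.8323  9.7752] T [0.0379 0.3709 0.375 ] gap 0.6238613136282224 60.83366360049695
```

>>> move_arm --pt "0 0 6 0 0 0 0.5" --pt "0 0 12 0 0 0 0.5" --pt "0 0 18 0 0 0 0.5" --pt "0 0 24 0 0 0 0.5" --pt "0 0 30 0 0 0 0.5" --pt "0 0 36 0 0 0 0.5" --pt "0 0 42 0 0 0 0.5" --pt "0 0 48 0 0 0 0.5" --pt "0 0 54 0 0 0 0.5" --pt "0 0 60 0 0 0 0.5" --pt "0 0 63 0 0 0 0.5" --pt "0 0 63 0 0 0 0.5"

```text
t: 6.63
tcp_pos: [0.5382, 0.0432, 0.116]
tool_rot: [0.833, -0.494, 0.219, -0.121]
force: [-4.9, 3.3, 8.3]
finger_gap: 0.622
gripper_force: 61.0
```

```bash
python3 - <<'E'
from tgt import *
where()
from station import imaging
d=imaging.snapshot('scene');pickle.dump(d,open('s3.pkl','wb'))
e=imaging.snapshot('top');pickle.dump(e,open('t3.pkl','wb'))
f=lambda x:cv2.resize(x,(400,400),interpolation=cv2.INTER_CUBIC)
cv2.imwrite('pics/c3.png',np.hstack([f(d['img'][175:255,250:330]),f(e['img'][195:265,255:325])])[...,::-1])
E
```

```text
t 6.63 h 28.21381841065553 off -0.9214820959653681 0.5362135747852705 a -2.6110514256495594 tilt err deg 0.027804599419361812 q [-0.1595  0.6065  2.1075  2.4456  0.0984  0.0496]
F dial [-0.3541  3.1611  9.661 ] T [ 0.2741  0.8099 -0.2912] gap 0.6217117951107973 61.009681918658316
```

View pics/c3.png

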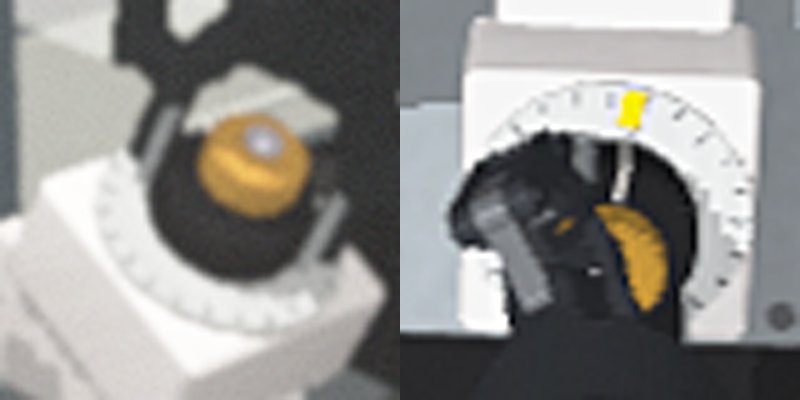

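```bash
python3 - <<'E'
from tgt import *
C=C-.0009*ux+.0005*uy
e=load('t3');im=e['img'].astype(int)
y=(im[...,0]>170)&(im[...,1]>150)&(im[...,2]<100);y[:205]=0;y[222:]=0;y[:,:280]=0;y[:,310:]=0
v,u=np.argwhere(y).mean(0);q=ray(e,(u,v),C,.0016)[1];print('tab',q*1e3,np.arctan2(q[1],q[0]))
L=[]
for v in range(219,232):
    w=im[v,288:300].sum(1)-150.;w=np.clip(w,0,None)
    sat=(im[v,288:300].max(1)-im[v,288:300].min(1));w[sat>60]=0
    k=np.argmax(w[4:9])+4;s=slice(k-1,k+2);u=(w[s]*np.arange(288+k-1,288+k+2)).sum()/w[s].sum()
    q=ray(e,(u,v),C,.021)[1];print(v,round(u,2),w[k],q*1e3,round(np.arctan2(q[1],q[0]),3))
E
```

```text
tab [38.9249 -5.0102] -0.12801105221745285
219 296.12 468.0 [37.8293 -6.7802] -0.177
220 293.97 209.0 [35.7894 -3.1843] -0.089
221 293.92 226.0 [33.8939 -3.1651] -0.093
222 293.94 232.0 [32.0002 -3.2707] -0.102
223 293.96 286.0 [30.1032 -3.378 ] -0.112
224 294.03 388.0 [28.2067 -3.5765] -0.126
225 293.49 406.0 [26.2625 -2.7124] -0.103
226 293.47 424.0 [24.3525 -2.7512] -0.112
227 293.25 457.0 [22.4248 -2.4459] -0.109
228 292.98 418.0 [20.4905 -2.066 ] -0.1
229 292.71 449.0 [18.552  -1.6706] -0.09
230 292.74 129.0 [16.6315 -1.7853] -0.107
231 294.0 69.0 [14.7973 -4.0386] -0.266
```

>>> move_arm --pt "0 0 0 0 0 0 0.2" --pt "0 0 0 0 0 0 0" --pt "0 0 0 0 0 0 0" --pt "0 0 0 0 0 0 0" --pt "0 0 0 0 0 -10 0" --pt "0 0 0 0 0 -20 0" --pt "0 0 0 0 0 -30 0" --pt "0 0 0 0 0 -35 0" --pt "0 0 0 0 0 -35 0" --squeeze 25

```text
t: 7.48
tcp_pos: [0.5224, 0.043, 0.147]
tool_rot: [0.833, -0.493, 0.22, -0.121]
force: [-0.1, 0.5, 0.8]
finger_gap: 0.999
gripper_force: 0.0
```

```bash
sed -i 's/^C=np.*/C=np.array([.5527,.0422,.0918])-.0011*ux+.0007*uy/' tgt.py; python3 - <<'E'
from tgt import *
where();go(.06,-.9)
E
```

```text
t 7.48 h 62.92125591379073 off 1.4403552654988563 -0.8159121673222165 a -2.6090105331307214 tilt err deg 0.09431666000745499 q [-0.1665  0.5229  2.1296  1.8042  0.068   0.6848]
F dial [0.2545 0.4878 0.7883] T [ 0.031   0.2074 -0.0455] gap 0.9987093180187194 0.0
row [ -0.   -0.1 -97.9] [-1.4  0.8  2.9] target [0.5226 0.0438 0.1437]
```

>>> move_arm --pt "0 -0.1 -7 0 0 0 0" --pt "0 -0.1 -14 -0.5 0 1 0" --pt "0 -0.1 -21 -1 0.8 2 0" --pt "0 -0.1 -28 -1.4 0.8 3 0" --pt "0 -0.1 -35 -1.4 0.8 3 0" --pt "0 -0.1 -42 -1.4 0.8 3 0" --pt "0 -0.1 -49 -1.4 0.8 3 0" --pt "0 -0.1 -56 -1.4 0.8 3 0" --pt "0 -0.1 -63 -1.4 0.8 3 0" --pt "0 -0.1 -70 -1.4 0.8 3 0" --pt "0 -0.1 -77 -1.4 0.8 3 0" --pt "0 -0.1 -84 -1.4 0.8 3 0"

```text
t: 8.48
tcp_pos: [0.5232, 0.0437, 0.1424]
tool_rot: [0.949, 0.193, 0.244, 0.057]
force: [0.7, -0.3, -0.1]
finger_gap: 0.999
gripper_force: 0.0
```

```bash
python3 - <<'E'
from tgt import *
where();go(.051,-.9)
from station import imaging
e=imaging.snapshot('top');pickle.dump(e,open('t4.pkl','wb'));d=imaging.snapshot('scene');pickle.dump(d,open('s4.pkl','wb'))
f=lambda x:cv2.resize(x,(400,400),interpolation=cv2.INTER_CUBIC)
cv2.imwrite('pics/c4.png',np.hstack([f(d['img'][175:255,250:330]),f(e['img'][195:265,255:325])])[...,::-1])
E
```

```text
t 8.48 h 58.6161956062026 off -0.1116438010718713 -0.09227873412304247 a -1.1387691874680188 tilt err deg 0.06476686954534762 q [-0.1645  0.5341  2.1288  1.9153  0.0695 -0.8952]
F dial [ 0.5143 -0.2513 -0.4446] T [-0.013   0.2238 -0.0223] gap 0.9990868611507181 0.0
row [ -0.    0.  -13.7] [ 0.1 -0.   7.6] target [0.527  0.0437 0.1358]
```

View pics/c4.png

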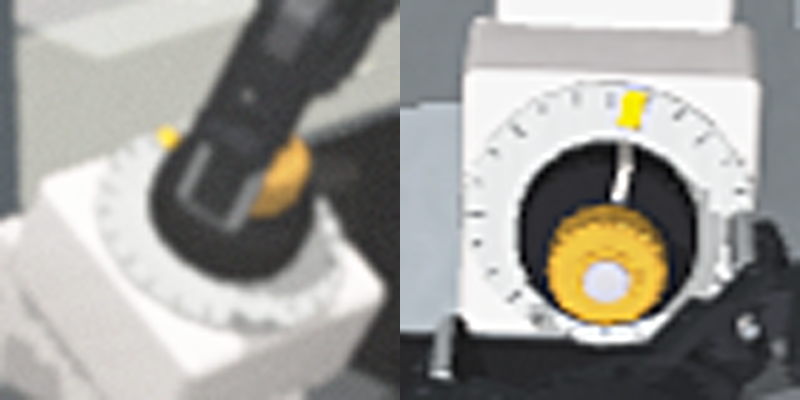

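>>> move_arm --pt "0 0 0 0 0 4 0" --pt "0 0 0 0 0 7.5 0.2" --pt "0 0 0 0 0 7.5 0.4" --pt "0 0 0 0 0 7.5 0.5" --pt "0 0 0 0 0 7.5 0.6" --pt "0 0 0 0 0 7.5 0.65" --pt "0 0 0 0 0 7.5 0.65" --pt "0 0 0 0 0 7.5 0.65" --squeeze 20

```text
t: 9.25
tcp_pos: [0.5265, 0.0433, 0.1366]
tool_rot: [0.949, 0.19, 0.244, 0.057]
force: [-0.4, -3.3, 2.5]
finger_gap: 0.38
gripper_force: 20.9
```

```bash
python3 - <<'E'
from tgt import *
where()
E
```

```text
t 9.25 h 51.868539248734955 off -0.07191605489129499 -0.4222306505235501 a -1.1451496203756693 tilt err deg 0.06416017143918427 q [-0.1634  0.5505  2.1247  2.0857  0.0734 -1.0587]
F dial [ 0.9876 -3.3418  2.3533] T [-0.4307  0.1423  0.011 ] gap 0.38002120203591594 20.864072812255472
```

>>> move_arm --pt "0 0 6 0 0 0.15 0.65" --pt "0 0 13 0 0 0.3 0.65" --pt "0 0 20 0 0 0.5 0.65" --pt "0 0 27 0 0 0.65 0.65" --pt "0 0 34 0 0 0.8 0.65" --pt "0 0 41 0 0 1.0 0.65" --pt "0 0 48 0 0 1.15 0.65" --pt "0 0 55 0 0 1.3 0.65" --pt "0 0 62 0 0 1.5 0.65" --pt "0 0 69 0 0 1.7 0.65" --pt "0 0 76 0 0 1.85 0.65" --pt "0 0 82 0 0 2.0 0.65"

```text
t: 10.25
tcp_pos: [0.5277, 0.044, 0.1349]
tool_rot: [0.84, -0.481, 0.221, -0.119]
force: [-1.1, -0.1, 2.1]
finger_gap: 0.381
gripper_force: 20.9
```

```bash
python3 - <<'E'
from tgt import *
where()
E
```

```text
t 10.25 h 49.84829746188881 off 0.13036663503299245 0.3063125234750498 a -2.5812716714925648 tilt err deg 0.058969222713919675 q [-0.1625  0.5554  2.1234  2.1273  0.0769  0.3366]
F dial [ 0.0769 -0.1691  2.3462] T [-0.0952  0.1825  0.0421] gap 0.38144519389322834 20.87631594389677
```

>>> move_arm --pt "0 0 5 0 0 0.1 0.65" --pt "0 0 10 0 0 0.2 0.65" --pt "0 0 14 0 0 0.35 0.65" --pt "0 0 14 0 0 0.35 0.65"

```text
t: 10.58
tcp_pos: [0.528, 0.044, 0.1346]
tool_rot: [0.776, -0.578, 0.205, -0.144]
force: [0.1, -0.1, 4.0]
finger_gap: 0.384
gripper_force: 20.9
```

```bash
python3 -c "
from tgt import *
where()"
```

```text
t 10.58 h 49.487514057512925 off 0.23646532389913497 0.3520850787725679 a -2.821252565428105 tilt err deg 0.0708559448358474 q [-0.1624  0.5562  2.1231  2.1344  0.0774  0.5695]
F dial [ 2.0056 -0.0947  3.4821] T [-0.0435  0.1223 -0.0499] gap 0.3836824201708824 20.90388265438378
```

>>> move_arm --pt "0 0 3 0 0 0.07 0.65" --pt "0 0 6 0 0 0.15 0.65" --pt "0 0 6 0 0 0.15 0.65"

```text
t: 10.83
tcp_pos: [0.5281, 0.044, 0.1345]
tool_rot: [0.746, -0.617, 0.198, -0.155]
force: [0.4, 1.2, 3.9]
finger_gap: 0.379
gripper_force: 20.9
```

```bash
python3 -c "
from tgt import *
where()"
```

```text
t 10.83 h 49.310780709586666 off 0.2666152148923311 0.3552775885973797 a -2.9239086030199175 tilt err deg 0.07325971961385465 q [-0.1624  0.5566  2.1229  2.1373  0.0776  0.6692]
F dial [2.186  1.2045 3.2074] T [ 0.0593  0.0712 -0.0296] gap 0.37937361011631254 20.9381751017645
```

>>> move_arm --pt "0 0 3 0 0 0.07 0.65" --pt "0 0 6 0 0 0.15 0.65" --pt "0 0 8 0 0 0.2 0.65"

```text
t: 11.08
tcp_pos: [0.5282, 0.044, 0.1344]
tool_rot: [0.701, -0.668, 0.187, -0.168]
force: [-0.1, 0.2, 4.4]
finger_gap: 0.381
gripper_force: 21.0
```

```bash
python3 -c "
from tgt import *
where()"
```

```text
t 11.08 h 49.11009502638143 off 0.367224616341447 0.3824613352210995 a -3.0634645463681505 tilt err deg 0.08185113843395975 q [-0.1623  0.5571  2.1227  2.1412  0.0779  0.805 ]
F dial [2.0154 0.1662 3.912 ] T [0.0527 0.0322 0.0685] gap 0.38079660807656696 20.975320846773684
```

>>> move_arm --pt "0 0 3 0 0 0.07 0.65" --pt "0 0 6 0 0 0.15 0.65" --pt "0 0 6 0 0 0.15 0.65"

```text
t: 11.33
tcp_pos: [0.5284, 0.044, 0.1343]
tool_rot: [-0.665, 0.703, -0.178, 0.178]
force: [0.4, 0.6, 5.5]
finger_gap: 0.376
gripper_force: 21.0
```

```bash
python3 -c "
from tgt import *
where()"
```

```text
t 11.33 h 48.94919729183179 off 0.42814532747620365 0.3912358416344419 a 3.115685078056206 tilt err deg 0.08602023324497712 q [-0.1623  0.5575  2.1225  2.1443  0.0781  0.9059]
F dial [2.9685 0.5877 4.614 ] T [ 0.0548  0.0358 -0.0784] gap 0.37602839928782716 20.982549194654894
```

>>> move_arm --pt "0 0 3 0 0 0.07 0.65" --pt "0 0 6 0 0 0.15 0.65" --pt "0 0 6 0 0 0.15 0.65"

```text
t: 11.58
tcp_pos: [0.5285, 0.044, 0.1341]
tool_rot: [-0.628, 0.737, -0.168, 0.187]
force: [0.4, 0.6, 3.9]
finger_gap: 0.381
gripper_force: 21.0
```

```bash
python3 -c "
from tgt import *
where()"
```

```text
t 11.58 h 48.76523204201636 off 0.4551405323439846 0.3817547418600864 a 3.0114406939191256 tilt err deg 0.08876305646402483 q [-0.1623  0.5579  2.1223  2.1473  0.0783  1.0072]
F dial [2.268  0.5663 3.1914] T [ 0.1179 -0.0513 -0.0442] gap 0.38125494065063187 21.019925189439164
```

>>> move_arm --pt "0 0 3 0 0 0.07 0.65" --pt "0 0 6 0 0 0.15 0.65" --pt "0 0 6 0 0 0.15 0.65"

```text
t: 11.83
tcp_pos: [0.5286, 0.044, 0.134]
tool_rot: [-0.588, 0.769, -0.158, 0.195]
force: [0.8, 1.3, 5.8]
finger_gap: 0.376
gripper_force: 21.0
```

```bash
python3 -c "
from tgt import *
where()"
```

```text
t 11.83 h 48.61010706218967 off 0.533685820666563 0.37110274848188235 a 2.9068435137867734 tilt err deg 0.09279580567660926 q [-0.1623  0.5582  2.1221  2.1502  0.0784  1.1089]
F dial [3.4431 1.3481 4.6729] T [ 0.1333 -0.1032 -0.0611] gap 0.37621864883006106 21.040257344075144
```

>>> move_arm --pt "0 0 3 0 0 0.07 0.65" --pt "0 0 6 0 0 0.15 0.65" --pt "0 0 6 0 0 0.15 0.65"

```text
t: 12.08
tcp_pos: [0.5288, 0.044, 0.1339]
tool_rot: [-0.547, 0.798, -0.148, 0.203]
force: [-0.1, 0.2, 5.2]
finger_gap: 0.38
gripper_force: 21.0
```

```bash
python3 -c "
from tgt import *
where()"
```

```text
t 12.08 h 48.46957183029855 off 0.6290505341874909 0.34419278597616637 a 2.8020170914815137 tilt err deg 0.09912963501462634 q [-0.1623  0.5585  2.1219  2.1532  0.0786  1.2107]
F dial [2.4739 0.1826 4.5909] T [ 0.1119 -0.1557 -0.0361] gap 0.3796280563934845 21.04424020375518
```

>>> move_arm --pt "0 0 3 0 0 0.07 0.65" --pt "0 0 6 0 0 0.15 0.65" --pt "0 0 6 0 0 0.15 0.65"

```text
t: 12.33
tcp_pos: [0.5289, 0.044, 0.1339]
tool_rot: [-0.505, 0.825, -0.137, 0.211]
force: [0.2, -0.3, 5.7]
finger_gap: 0.377
gripper_force: 21.1
```

```bash
python3 - <<'E'
from tgt import *
where()
from station import imaging
e=imaging.snapshot('top');pickle.dump(e,open('t5.pkl','wb'));d=imaging.snapshot('scene');pickle.dump(d,open('s5.pkl','wb'))
f=lambda x:cv2.resize(x,(400,400),interpolation=cv2.INTER_CUBIC)
cv2.imwrite('pics/c5.png',np.hstack([f(d['img'][175:255,250:330]),f(e['img'][195:265,255:325])])[...,::-1])
E
```

```text
t 12.33 h 48.35757288294262 off 0.7092806668170225 0.35199903377714464 a 2.6992378420779497 tilt err deg 0.10247545953962275 q [-0.1622  0.5588  2.1217  2.1552  0.0786  1.3115]
F dial [ 2.9578 -0.3395  4.9108] T [ 0.1189 -0.1255  0.285 ] gap 0.37720761565230704 21.097439560107887
```

View pics/c5.png

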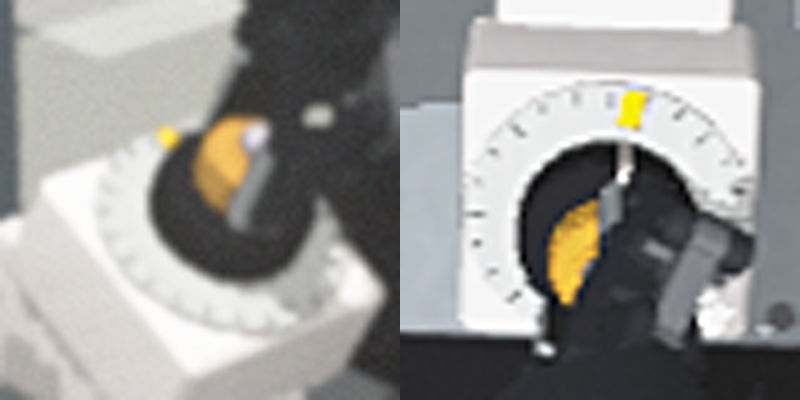

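>>> move_arm --pt "0 0 1 0 0 0 0.65" --pt "0 0 2 0 0 0 0.65" --pt "0 0 2 0 0 0 0.65"

```text
t: 12.68
tcp_pos: [0.5289, 0.044, 0.1339]
tool_rot: [-0.492, 0.834, -0.134, 0.213]
force: [0.2, 0.6, 5.1]
finger_gap: 0.381
gripper_force: 21.1
```

```bash
python3 -c "
from tgt import *
where()"
```

```text
t 12.68 h 48.35039278084053 off 0.6900420578542319 0.34448830851273227 a 2.665977535941371 tilt err deg 0.09716754323397445 q [-0.1622  0.5588  2.1217  2.1549  0.0786  1.3451]
F dial [2.6765 0.6274 4.3854] T [ 0.0566 -0.1495  0.354 ] gap 0.3807215894298145 21.100771240890026
```

>>> move_arm --pt "0 0 0 0 0 0 0.4" --pt "0 0 0 0 0 0 0.1" --pt "0 0 0 0 0 0 0" --pt "0 0 0 0 0 0 0" --pt "0 0 0 0 0 -10 0" --pt "0 0 0 0 0 -25 0" --pt "0 0 0 0 0 -45 0" --pt "0 0 0 0 0 -65 0" --pt "0 0 0 0 0 -85 0" --pt "0 0 0 0 0 -100 0" --pt "0 0 0 0 0 -100 0"

```text
t: 13.6
tcp_pos: [0.4953, 0.0468, 0.1936]
tool_rot: [-0.492, 0.832, -0.128, 0.222]
force: [0.4, 1.1, 0.1]
finger_gap: 0.996
gripper_force: 0.0
```

```bash
python3 - <<'E'
from tgt import *
where()
from station import imaging
e=imaging.snapshot('top');pickle.dump(e,open('t6.pkl','wb'));d=imaging.snapshot('scene');pickle.dump(d,open('s6.pkl','wb'))
f=lambda x:cv2.resize(x,(400,400),interpolation=cv2.INTER_CUBIC)
cv2.imwrite('pics/c6.png',np.hstack([f(d['img'][175:255,250:330]),f(e['img'][195:265,255:325])])[...,::-1])
im=e['img'].astype(int)
for v in range(219,232):
    w=im[v,288:300].sum(1)-150.;w=np.clip(w,0,None)
    sat=(im[v,288:300].max(1)-im[v,288:300].min(1));w[sat>60]=0
    k=np.argmax(w[4:9])+4;s=slice(k-1,k+2);u=(w[s]*np.arange(288+k-1,288+k+2)).sum()/w[s].sum()
    q=ray(e,(u,v),C,.021)[1];print(v,round(u,2),q*1e3)
# ring shift in the scene/top images vs start (ring silhouette centroid)
for nm,box,x in(('top',(275,225,310,256),e),('scene',(285,190,318,222),d)):
    r=[]
    for y in(load(nm),x):
        cc=max(cv2.findContours(brass(y,box).astype(np.uint8),0,1)[0],key=cv2.contourArea);h=cv2.convexHull(cc);M=cv2.moments(h);r.append(np.array([M['m10'],M['m01']])/M['m00'])
    print(nm,r[1]-r[0],'per mm down',(proj(x,C+.031*n)-proj(x,C+.032*n))[0])
E
```

```text
t 13.6 h 116.87430627719044 off 0.2590518875320111 2.2299033530288246 a 2.6623193137287267 tilt err deg 1.2794091759940331 q [-0.1849  0.3883  2.1616  0.8643  0.1267  2.6254]
F dial [ 0.4086  1.0951 -0.06  ] T [ 0.0034  0.1913 -0.0007] gap 0.9956727723150959 0.0
219 296.05 [38.024  -6.8519]
220 294.45 [36.0231 -4.1979]
221 294.46 [34.1319 -4.2836]
222 294.47 [32.238  -4.3806]
223 294.33 [30.3293 -4.2046]
224 294.46 [28.4369 -4.503 ]
225 293.98 [26.4977 -3.7563]
226 293.97 [24.5888 -3.821 ]
227 293.49 [22.642  -3.0573]
228 293.43 [20.7226 -3.0356]
229 292.98 [18.7717 -2.3408]
230 294.0 [16.9229 -4.1642]
231 296.0 [15.1422 -7.6881]
top [-0.8598 -1.1871] per mm down [ 0.0059 -0.2701]
scene [-0.8642  1.3558] per mm down [-0.2044  0.3978]
```

View pics/c6.png

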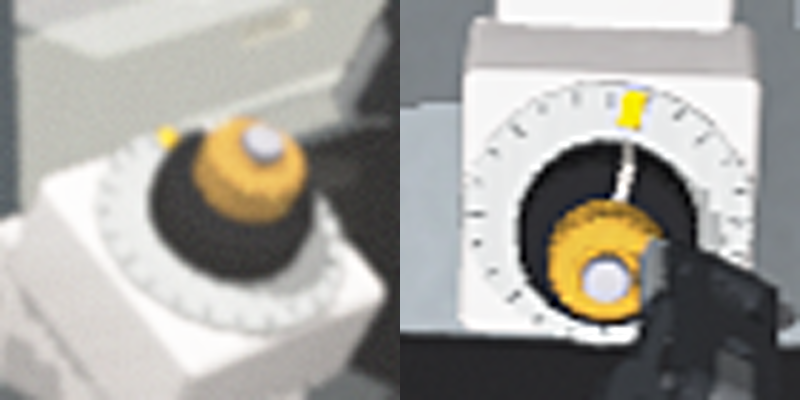

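>>> move_arm --pt "0 0 0 0 0 0 0" --pt "0 0 0 0 0 0 0" --pt "0 0 0 0 0 0 0"

```text
t: 13.95
tcp_pos: [0.4959, 0.0468, 0.1933]
tool_rot: [-0.491, 0.833, -0.128, 0.222]
force: [-0.1, -0.7, -0.6]
finger_gap: 1.0
gripper_force: 0.0
```

```bash
python3 -c "
from tgt import *
where()
from station import order
print(order.sign_off())"
```

```text
t 13.95 h 116.30546529640081 off 0.6750862395183248 2.2286788846356798 a 2.6609961099684707 tilt err deg 1.3074075734463082 q [-0.1847  0.3897  2.1611  0.8766  0.1254  2.6146]
F dial [-0.3811 -0.7373 -0.447 ] T [-0.0503  0.2056  0.0043] gap 1.0001051868659538 0.0
the job is handed in; nothing more can be done
None
```

The job is handed in at about 14 s: the white line measures about 1 mm from the yellow tab (3.5 mm allowed), the lock ring stopped tight on the knob at about 0.35 N m, and the gripper was clear of the stand and never went near the specimen, vial or can.

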